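# Sort out the pill tray in the shower niche and close it

## Robot

A 6-joint arm with a two-finger parallel gripper is mounted at the origin on the work surface. World frame = base frame: x ahead of the robot, y to its left, z up, the work surface at z = 0. Lengths are in mm, angles in rad, forces in N, time in s.
With the tool pointing down it reaches from about 300 to 875 mm from the base axis. Payload 4.2 kg.
Tool frame: the origin (TCP) lies midway between the tips of the shut fingers; the grasp point (between the pads) lies 19 mm behind it; z points along the fingers, y is the line along which they close (so a half turn about z gives the same grasp; the last joint's range is limited). The gripper opens to 85 mm and grips with 20 to 120 N. Pads are 22 mm wide; open, the fingers measure 114 mm over their backs; the gripper's body (76 mm by 85 mm) begins 54 mm behind the grasp point. The pads swing forward as they close: fully open they stand 13 mm farther back than shut.
Start: joints at [-1.316, 0.32, 1.565, -0, 1.257, -0.02], TCP at [156.031, -553.44, 231.338] pointing down, gripper open.
Joint ranges: [-3.11, 3.11], [-0.84, 2.01], [0.21, 2.61], [-1.34, 4.49], [0.05, 2.63], [-2.56, 2.56]. Speed limits (rad/s): [2.57, 2.57, 3.14, 3.14, 3.14, 3.14].

## Interface

Orientations are given as [roll, pitch, yaw] about the fixed x, y, z axes, in that order (R = Rz(yaw) Ry(pitch) Rx(roll)).
In Python, from workcell import get_state, get_image, calibration, close_job gives the robot as it stands.
- The arm moves only by the tool play_rows, never from a script. Its argument "rows" is one flat list of numbers, 6 for each row, row after row: the shift along the tool's x, y, z as a fraction of full scale, then the turn, a rotation vector about the tool's x, y, z as a fraction of full scale. A call has 1 to 20 rows; each row shifts and turns the commanded pose from where the row before left it, along the tool's axes as they then stand; what a row does not reach is not made up. Full scale, the value 1, is 750 mm for a shift and 90 degrees for a turn. A row lasts 1/8 s, in which the tool goes at most 62.5 mm and 10.7 degrees, less where a joint would pass 70% of its speed; a pose out of reach is approached as far as the arm can. A call with a number of a shift or a turn outside -1 to 1 is refused whole. A call with a gripper value outside its range is refused whole. "hand" is the opening, from 0 (shut) to 1 (fully open), set as the call begins (left out, the last holds). The fingers move at their own pace and stop on an object; "grip_force" is the grip in N (left out, the last holds). Time passes only in rows, so rows that do not move let the fingers close. It gives the time, the measured TCP pose, the force, the opening and the grip force at its end, in the units of the state.
- get_state(): the state, without advancing time (a new reading comes with each control period).
- get_image(name): name is "scene" or "top"; returns the picture (384x512x3 uint8, red, green, blue); there is no depth.
- calibration(name): a dict with "K" (3x3 intrinsics, pixels), "k1" (the pictures are not rectified: a ray, as slopes to the right and down, at radius r is drawn at 1 + k1 r^2 times it, then the intrinsics apply), "eye" and "orientation" of the camera in the world. Camera axes: x right, y up, looking along -z (the intrinsics and any distortion apply to the point x, -y, -z); pixel columns grow to the right and rows downward; lengths in mm; the calibration is good to about 2 mm. A picture is of the moment at which its call begins. calibration takes no time and is no camera call.
- close_job(): hands the job in; it is judged then, once.
The state is a dict: "time": time; "q": joint angles; "qvel": joint speeds; "joint_efforts": joint torques, N m; "ee_pos": TCP position; "orientation": TCP orientation; "wrist_force": force on the tool from outside, world axes, zero at the start; "moment": the same for the moment, N m; "finger_gap": finger opening in mm; "grip_force": force on a finger pad.
Only numpy, scipy, OpenCV 4.12 (cv2) and the standard library are available. Lean on these libraries where they do the work, as an engineer would, in place of code of your own. Each camera call takes 0.05 s, during which the arm holds its last target. There are 200 camera calls.

## Task

Empty the white pocket tray: lay every round pill tube in the round porcelain dish and every flat pill box in the rectangular steel caddy. Then lay the lid squarely on the empty tray, its handle running the same way as the pockets, and press it down until it sits level and fully home. Leave the toiletries around them where they stand.

Things in the scene. Friction and masses are not known exactly. Their poses are not given: they have to be found in the camera images.
- tray: white pocket tray, fixed, 184 (x) by 194 mm (y); origin: centre of underside. Six pockets, centres at x -43, +43 by y -68, 0, +68 mm, each 80 mm (x) by 42 mm (y), floor 4 mm above the origin; the flat deck round them 12 mm above it. Along each x end (x -87.5, +87.5 mm) a black rubber strip 7 mm wide stands 7 mm proud of the deck until pushed down.
- seal (a joint): how far the tray's two rubber strips (moving together) are pushed down, m: 0 = 7 mm proud of the deck, 0.007 = level with it. Stiff, about 9 N in all; they stay where they are left, and the lid's weight alone does not push them down.
- lid: white flat lid: plate 200 mm (x) by 205 mm (y), 5 mm thick, 0.22 kg, with a central bar handle 90 mm long (along its x), 16 mm wide, rising 25 mm above the plate. Origin: centre of its underside. Lies on the tray with its handle along the tray's x, either way round, nothing guides it; origin 19 mm above the tray's on the standing strips, 12 mm when pressed home.
- dish: round white porcelain dish, fixed, outer radius 90 mm, 40 mm high, wall about 4 mm, floor about 5 mm thick; origin at the centre of its underside. Holds the tubes.
- caddy: rectangular stainless steel open caddy, fixed, 170 mm (x) by 150 mm (y) by 45 mm high, walls and floor 5 mm; origin at the centre of its underside. Holds the flat boxes.
- tube1: closed aluminium pill tube lying on its side: 76 mm long, round with eight faint flats, 24 mm across them, tapered at both ends; weighs about 40 g. Origin at its centre, x along its length. Starts in a tray pocket, along the tray's x, its top 16 mm above the deck. Absent in some starts (None).
- tube2: closed aluminium pill tube lying on its side: 76 mm long, round with eight faint flats, 24 mm across them, tapered at both ends; weighs about 40 g. Origin at its centre, x along its length. Starts in a tray pocket, along the tray's x, its top 16 mm above the deck. Absent in some starts (None).
- tube3: closed aluminium pill tube lying on its side: 76 mm long, round with eight faint flats, 24 mm across them, tapered at both ends; weighs about 40 g. Origin at its centre, x along its length. Starts in a tray pocket, along the tray's x, its top 16 mm above the deck. Absent in some starts (None).
- box1: flat closed aluminium pill box: 64 mm long (its x), 38 mm wide (its y), 22 mm thick (its z), square-edged, with a thin dark seam; weighs about 50 g. Origin at its centre. Starts flat in a tray pocket, along the tray's x, its top 14 mm above the deck. Absent in some starts (None).
- box2: flat closed aluminium pill box: 64 mm long (its x), 38 mm wide (its y), 22 mm thick (its z), square-edged, with a thin dark seam; weighs about 50 g. Origin at its centre. Starts flat in a tray pocket, along the tray's x, its top 14 mm above the deck. Absent in some starts (None).
- box3: flat closed aluminium pill box: 64 mm long (its x), 38 mm wide (its y), 22 mm thick (its z), square-edged, with a thin dark seam; weighs about 50 g. Origin at its centre. Starts flat in a tray pocket, along the tray's x, its top 14 mm above the deck. Absent in some starts (None).
- jar: glass jar with a twist cap, 68 mm across, 85 mm high; origin at the centre of its underside. To be left alone.
- brush: orange nail brush, 90 by 45 mm, 55 mm high; origin at the centre of its underside. To be left alone.
- pumice: grey pumice block, 52 by 90 by 32 mm; origin at the centre of its underside. To be left alone.
- shampoo: shampoo bottle, 60 mm across, 190 mm high; origin at the centre of its underside. To be left alone.
- cup: white porcelain cup, 72 mm across, 95 mm high; origin at the centre of its underside. To be left alone.
There are look-alikes about, which are no part of the job. Leave any green look-alike of the box3 alone.

How it is judged (in metres and radians):
On the way:
1. every pill tube lies in the dish and every pill box in the caddy (horizontal distance between each of tube1, tube2, tube3 and dish below 0.072 m and z of each of tube1, tube2, tube3 in the frame of dish below 0.05 m and z of each of box1, box2, box3 in the frame of caddy below 0.05 m and x of box1 in the frame of caddy between -0.072 and 0.072 m and y of box1 in the frame of caddy between -0.062 and 0.062 m and x of box2 in the frame of caddy between -0.072 and 0.072 m and y of box2 in the frame of caddy between -0.062 and 0.062 m and x of box3 in the frame of caddy between -0.072 and 0.072 m and y of box3 in the frame of caddy between -0.062 and 0.062 m), for 0.2 s.
At the end, for the whole second after the job is handed in: Every tube present lies inside the dish (within 72 mm of its axis), every box present inside the caddy (within 72 by 62 mm of its middle), all under 50 mm high; the lid is on the tray within 15 mm and 0.12 rad, level within 0.03 rad, pressed to under 2.5 mm above the deck; all at rest (all of step 1 and horizontal distance between lid and tray below 0.015 m and angle between the x axis of lid and the x axis of tray, either way round below 0.12 rad and angle between lid's own z axis and vertical below 0.03 rad and z of lid in the frame of tray between 0.009 and 0.0145 m and linear speed of each of tube1, tube2, tube3, box1, box2, box3, lid below 0.02 m/s); the robot touches nothing.
It fails at once if one of the toiletries around (jar, brush, pumice, shampoo, cup) is moved more than 30 mm (distance of any of jar, brush, pumice, shampoo, cup from where it was at the start of the episode above 0.03 m).
Of tube1, tube2, tube3, box1, box2, box3 only 4 to 6 are there at a start; the rules pass over those that are not, and their reading is None.
At some moment in a run one of lid may be knocked a few centimetres aside while the robot is not near it.
Once in a run the grip may slacken for a moment while it holds something.
It also fails if it takes over 208 s, if anything falls off the work surface, if the arm or the gripper's body presses on something with over 40 N, if the wrist force passes 120 N, or if a joint passes its speed limit or range.

## Working session

There is one attempt and no reset: what is moved stays moved. The work goes in short steps, Python scripts to look and compute and a tool call to move; the robot and the scene stay as the last step left them, time stands still between calls to the robot, and variables do not carry over. Pictures are saved under pics/ and viewed, at most 14 in all, crops included, and the job is handed in when it is done.

Besides the shell and the picture viewer there is one more tool, called after ">>>" as name(argument=value, ...), one argument or row to a line, values as JSON. play_rows: Moves the arm, as the interface text tells. Shift numbers are shares of 750 mm and turn numbers shares of 90 degrees, none past 1 either way. Its arguments: {"type":"object","properties":{"rows":{"type":"array"},"hand":{"type":"number"},"grip_force":{"type":"number"}},"required":["rows"]}

```bash
mkdir -p pics; ls; python3 - <<'E'
from workcell import *
import cv2
for n in("scene","top"):
    cv2.imwrite(f"pics/{n}0.png",cv2.resize(get_image(n)[:,:,::-1],(800,600),interpolation=cv2.INTER_CUBIC)); print(n,calibration(n))
print(get_state())
E
```

```text
pics
scene {'K': array([[436.75672406,   0.        , 252.76733429],
       [  0.        , 436.75672406, 193.89299159],
       [  0.        ,   0.        ,   1.        ]]), 'k1': -0.021328298208540927, 'eye': array([ 968.11740507, -492.94758831, 1107.13905348]), 'orientation': array([0.51759873, 0.0037969 , 0.72127941])}
top {'K': array([[451.06267031,   0.        , 258.59667373],
       [  0.        , 451.06267031, 196.1634251 ],
       [  0.        ,   0.        ,   1.        ]]), 'k1': -0.08256898140511923, 'eye': array([ 313.09659669,  -48.92658544, 1060.12581381]), 'orientation': array([ 2.26871241e-01,  1.14811373e-03, -1.56619314e+00])}
{'time': 0.1, 'q': array([-1.31602249e+00,  3.20258025e-01,  1.56552593e+00,  2.09316644e-06,
        1.25739637e+00, -1.99911726e-02]), 'qvel': array([ 0.00070682, -0.00195771, -0.00290273, -0.00078843,  0.00079322,
       -0.00097214]), 'joint_efforts': array([-6.41744646e-05, -4.16410267e+01, -2.34704411e+01, -7.84216195e-05,
        4.87895304e-03, -6.05831460e-06]), 'ee_pos': array([ 155.91277684, -553.03429511,  230.56114022]), 'orientation': array([-3.14000534e+00, -3.37271544e-05,  2.74764339e-01]), 'wrist_force': array([-0.2404979 ,  0.26552178, -0.93731105]), 'moment': array([-0.02281749,  0.03586666,  0.00023329]), 'grip_force': 0.0, 'finger_gap': 85.51471708877662}
```

View pics/top0.png

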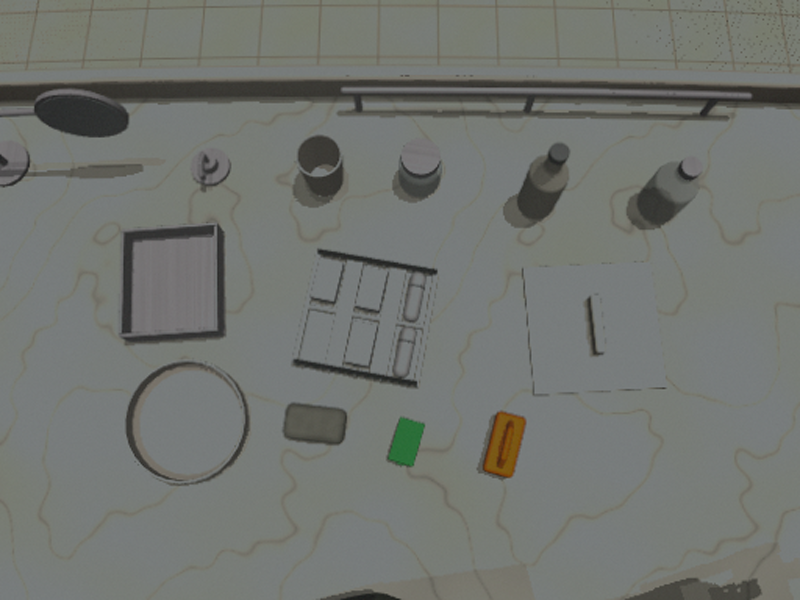

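View pics/scene0.png

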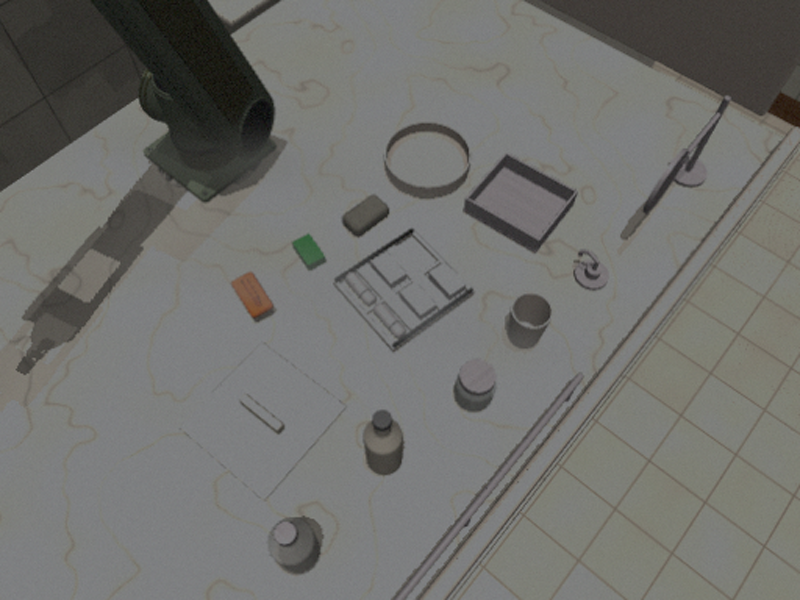

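Top view (800×600): the caddy is at (172,282), dish at (187,422), tray at (366,317) and lid at (595,327). The tray holds three boxes and two tubes; the green look-alike is at (406,442). I'll enhance crops of both views to pick out exact points.

```bash
cat > h.py <<'E'
from workcell import *
import numpy as np, cv2
from scipy.spatial.transform import Rotation as Ro
C={n:calibration(n) for n in("scene","top")}
def ray(n,uv):
    c=C[n]; d=np.linalg.inv(c["K"])@[uv[0],uv[1],1]; x=d[:2].copy()
    for _ in range(20): x=d[:2]/(1+c["k1"]*(x@x))
    return c["eye"],Ro.from_euler("xyz",c["orientation"]).as_matrix()@[x[0],-x[1],-1]
def proj(n,p):
    c=C[n]; v=Ro.from_euler("xyz",c["orientation"]).as_matrix().T@(np.asarray(p,float)-c["eye"])
    s=np.array([v[0],-v[1]])/-v[2]; s=s*(1+c["k1"]*(s@s)); return (c["K"]@[s[0],s[1],1])[:2]
def at(n,uv,z):
    e,d=ray(n,uv); return e+d*(z-e[2])/d[2]
def tri(a,b):
    A=[];B=[]
    for n,uv in(("top",a),("scene",b)):
        e,d=ray(n,uv); d/=np.linalg.norm(d); P=np.eye(3)-np.outer(d,d); A.append(P);B.append(P@e)
    x,r,*_=np.linalg.lstsq(np.vstack(A),np.hstack(B),rcond=None); return x,r**.5
def crop(n,x0,y0,x1,y1,s,name,im=None):
    im=get_image(n) if im is None else im
    o=im[y0:y1,x0:x1,::-1]; o=cv2.resize(o,None,fx=s,fy=s,interpolation=cv2.INTER_CUBIC).astype(float)
    lo,hi=np.percentile(o,1),np.percentile(o,99.5); cv2.imwrite("pics/"+name,np.clip((o-lo)/(hi-lo)*255,0,255).astype(np.uint8))
E
python3 - <<'E'
from h import *
cv2.imwrite("top.png",get_image("top")); cv2.imwrite("scene.png",get_image("scene"))
crop("top",180,150,290,255,5.5,"t1.png",cv2.imread("top.png"))
crop("scene",205,135,310,230,6,"s1.png",cv2.imread("scene.png"))
E
```

```text
(no output)
```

View pics/t1.png

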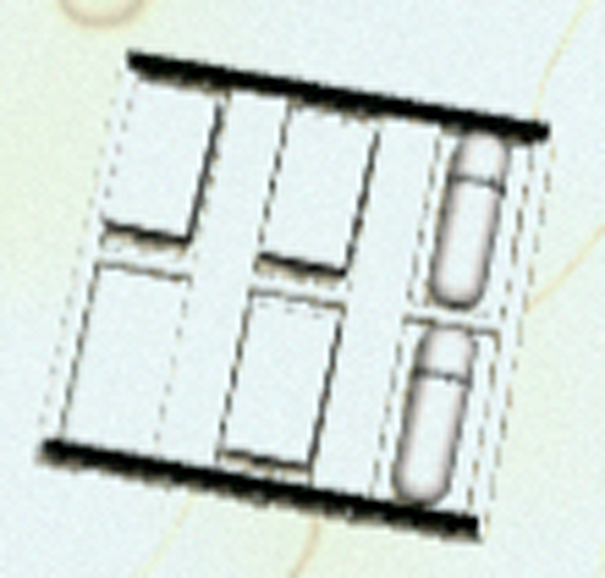

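View pics/s1.png

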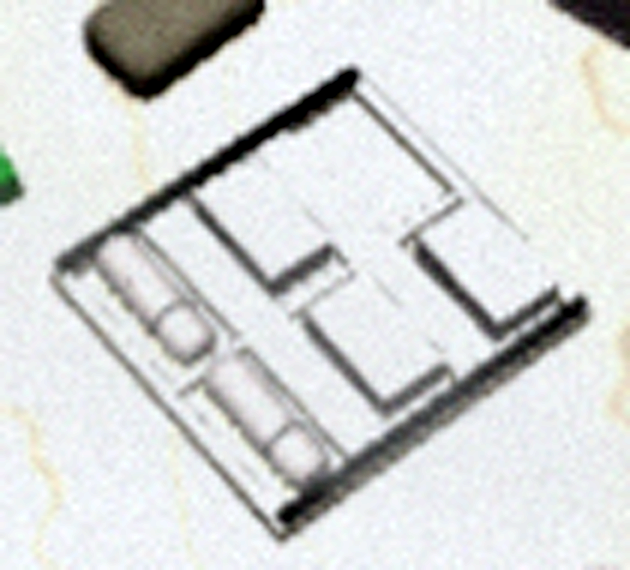

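Crops show pockets: boxes in far-left, far-middle, near-middle; tubes in far-right, near-right; near-left empty. Now I'll triangulate the matched corners and fit the tray, dish, caddy and lid.

```bash
python3 - <<'E'
from h import *
np.set_printoptions(precision=1,suppress=True)
T=lambda u,v:(180+(u+.5)/5.5-.5,150+(v+.5)/5.5-.5)
S=lambda u,v:(205+(u+.5)/6-.5,135+(v+.5)/6-.5)
for k,a,b in[("boxA near-right top",(187,236),(416,240)),("boxA farright",(219,97),(499,323)),("boxB nearright",(346,268),(304,312)),("boxB farright",(377,127),(386,403)),
 ("boxC nearright",(310,464),(195,200)),("boxC farright",(343,306),(278,284)),("tubeF seam mid",(477,180),(275,430)),("tubeN seam mid",(442,375),(160,313)),
 ("tubeF c",(470,220),(263,418)),("tubeN c",(434,414),(155,298)),
 ("strip far R end",(549,126),(287,522)),("strip far L",(131,53),(580,302)),("strip near R",(478,520),(62,262)),("strip nearL",(45,440),(352,72))]:
    print(k,*tri(T(*a),S(*b)))
E8=lambda u,v:((u+.5)*.64-.5,(v+.5)*.64-.5)
for k,a,b in [("caddy TL",(122,228),(511,157)),("caddy TR",(220,225),(0,0)),("caddy BR",(223,337),0),("caddy BL",(123,338),0),("dish",(187,421),(427,158)),("lidTL",(523,267),(347,407)),("lidTR",(651,262),(265,498)),("lidBR",(665,387),(181,429)),("lidBL",(533,394),(265,344)),("handle a",(593,294),0),("handle b",(603,354),0)]:
    z=45 if "c" in k[:2] else 40 if k=="dish" else 5
    if k[0]=='h': z=30
    print(k,at("top",E8(*a),z), at("scene",E8(*b),z) if b else "")
# lid/tray via subpixel views
t=cv2.imread("top.png");crop("top",70,135,170,320,3.2,"t2.png",t)
im=cv2.imread("top.png");crop("top",325,160,435,260,5.5,"t3.png",im)
a,b=cv2.imread("pics/t2.png"),cv2.imread("pics/t3.png")
h=max(a.shape[0],b.shape[0]);p=lambda i:np.vstack([i,np.zeros((h-i.shape[0],i.shape[1],3),np.uint8)])
print(a.shape,b.shape);o=np.hstack([p(a[:,:195*1]) if 0 else cv2.resize(p(a),None,fx=.6,fy=1)[:,:0],p(b)]);cv2.imwrite("pics/t4.png",b)
E
```

```text
boxA near-right top [560.8  59.3  21.3] [1.3]
boxA farright [622.2  47.   25.6] [0.7]
boxB nearright [546.9  -9.   23.1] [0.4]
boxB farright [609.3 -21.7  24.6] [0.4]
boxC nearright [462.7   5.4  19.8] [0.3]
boxC farright [529.3  -8.   28.5] [0.2]
tubeF seam mid [582.8 -67.   30.4] [3.9]
tubeN seam mid [498.2 -53.1  25.8] [5.2]
tubeF c [569.1 -62.7  18.3] [1.4]
tubeN c [484.8 -47.2  16.1] [0.9]
strip far R end [612.6 -96.4  16.6] [0.]
strip far L [643.1  85.7  20.3] [2.5]
strip near R [439.2 -65.3  22.3] [0.2]
strip nearL [471.4 116.7  20.1] [2.5]
caddy TL [670.2 389.1  45. ] [516.7 372.3  45. ]
caddy TR [674.6 236.   45. ] [-724.2  -37.3   45. ]
caddy BR [500.6 220.1  45. ] 
caddy BL [498.1 370.6  45. ] 
dish [377.6 267.   40. ] [386.6 260.8  40. ]
lidTL [ 621.2 -231.5    5. ] [ 623.4 -232.3    5. ]
lidTR [ 630.8 -434.9    5. ] [ 630.8 -431.8    5. ]
lidBR [ 433.6 -442.1    5. ] [ 439.8 -446.2    5. ]
lidBL [ 423.3 -240.1    5. ] [ 429.9 -242.3    5. ]
handle a [ 572.  -332.4   30. ] 
handle b [ 480.1 -342.4   30. ] 
(592, 320, 3) (550, 605, 3)
```

View pics/t2.png

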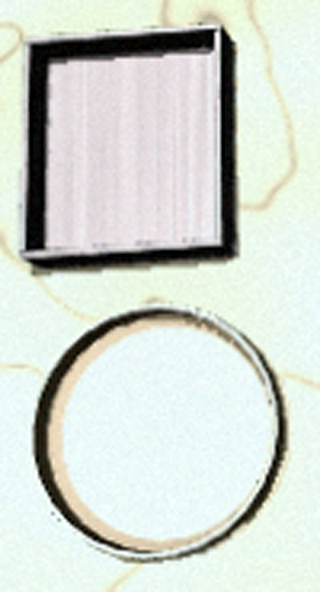

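View pics/t3.png

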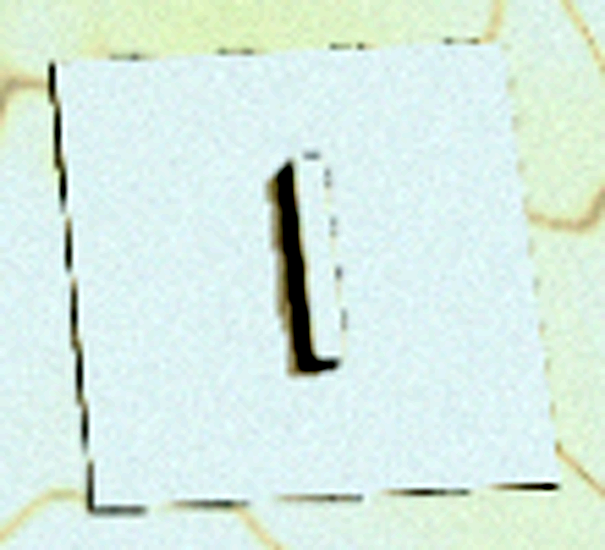

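Crops show the caddy rim corners at (24,32), (220,25), (222,245), (22,250), the dish rim spanning 35–280 × 303–557, and the lid corners at (52,62), (500,42), (557,485), (92,508). Now the strips get fitted by mask overlap and the rest by rigid fit.

```bash
cat > fit.py <<'E'
from h import *
from scipy.optimize import minimize
np.set_printoptions(precision=1,suppress=True)
im={n:cv2.imread(n+".png") for n in("top","scene")}
def pose2(m,w):
    m=np.array(m,float);w=np.array(w)[:,:2];a=m-m.mean(0);b=w-w.mean(0)
    th=np.arctan2((a[:,0]*b[:,1]-a[:,1]*b[:,0]).sum(),(a*b).sum());c,s=np.cos(th),np.sin(th)
    t=w.mean(0)-np.array([[c,-s],[s,c]])@m.mean(0);r=(m@np.array([[c,s],[-s,c]])+t)-w
    return t,th,np.abs(r).max()
def P(p,q): c,s=np.cos(p[2]),np.sin(p[2]); return [p[0]+c*q[0]-s*q[1],p[1]+s*q[0]+c*q[1],q[2]]
def mask(n,p,K=4):
    m=np.zeros((384*K,512*K),np.uint8)
    for sx in(-87.5,87.5):
        pts=np.array([proj(n,P(p,(sx+i,j,k))) for i in(-3.5,3.5) for j in(-p[3],p[3]) for k in(12,19)])
        cv2.fillConvexPoly(m,cv2.convexHull(((pts+.5)*K-.5).astype(np.float32)).round().astype(np.int32),255)
    return cv2.resize(m,(512,384),interpolation=cv2.INTER_AREA)/255.
tg={}
for n,(x0,y0,x1,y1) in{"top":(180,150,290,255),"scene":(205,143,310,230)}.items():
    g=im[n].mean(2);z=np.zeros((384,512));bg=np.percentile(g[y0:y1,x0:x1],70);z[y0:y1,x0:x1]=np.clip((bg-g[y0:y1,x0:x1])/(bg-20),0,1);tg[n]=z
def f(v,ns=("top","scene")):
    p=[540+v[0],10+v[1],-.18+v[2]/100,95]
    return sum(-(mask(n,p)*(tg[n]-.3)).sum() for n in ns)
for ns in(("top",),("scene",),("top","scene")):
    r=minimize(f,[0,0,0],args=(ns,),method="Powell",options=dict(xtol=.05)); 
    print("tray",ns,540+r.x[0],10+r.x[1],round(-.18+r.x[2]/100,4),r.fun)
T2=lambda u,v:(70+(u+.5)/3.2-.5,135+(v+.5)/3.2-.5); T3=lambda u,v:(325+(u+.5)/5.5-.5,160+(v+.5)/5.5-.5);T1=lambda u,v:(180+(u+.5)/5.5-.5,150+(v+.5)/5.5-.5)
print("caddy",pose2([(85,75),(85,-75),(-85,-75),(-85,75)],[at("top",T2(*q),45) for q in((24,32),(220,25),(222,245),(22,250))]))
print("dish",[at("top",T2(*q),40) for q in((35,435),(281,425),(160,303),(158,556))])
print("lid",pose2([(100,102.5),(100,-102.5),(-100,-102.5),(-100,102.5)],[at("top",T3(*q),z) for q,z in(((52,62),5),((500,42),5),((557,485),5),((92,510),0))]))
print("handle",pose2([(45,8),(45,-8),(-45,-8),(-45,8)],[at("top",T3(*q),30) for q in((297,157),(327,156),(345,358),(316,362))]))
for k,a,b in(("A",(187,236),(219,97)),("B",(346,268),(377,127)),("C",(310,464),(343,306))): print(k,pose2([(-32,-19),(32,-19)],[at("top",T1(*a),26),at("top",T1(*b),26)]))
for k,a,b in(("F",(455,305),(485,133)),("N",(416,501),(450,327))): print(k,pose2([(-38,0),(38,0)],[at("top",T1(*a),16),at("top",T1(*b),16)]))
E
python3 fit.py
```

```text
tray ('top',) 539.026817578221 10.999873791198064 -0.1766 -238.85275919518136
tray ('scene',) 540.0346710114835 9.96424268868574 -0.1804 -102.79334813170551
tray ('top', 'scene') 539.5190138458403 11.97649701391241 -0.1706 -336.43955672588436
caddy (array([591.9, 309.5]), np.float64(0.06083019809346961), np.float64(3.4773868356636513))
dish [array([373.3, 356.8,  40. ]), array([382.7, 180.5,  40. ]), array([468.8, 272.8,  40. ]), array([291.1, 262.5,  40. ])]
lid (array([ 527.1, -337. ]), np.float64(0.053530429333020865), np.float64(1.93121754179856))
handle (array([ 527.6, -338.6]), np.float64(0.0347530487203169), np.float64(1.823035017266534))
A (array([595. ,  72.1]), np.float64(-0.19397369073707607), np.float64(0.3074384848890759))
B (array([581.5,   3.5]), np.float64(-0.19889711188663303), np.float64(0.0368696731811724))
C (array([499.5,  17.4]), np.float64(-0.18941883883615787), np.float64(2.5064677107484385))
F (array([571., -62.]), np.float64(-0.16632856342514715), np.float64(0.9505825660211258))
N (array([485.4, -46.3]), np.float64(-0.18599295379721018), np.float64(0.18923186338031428))
```

```bash
cat > plan.py <<'E'
from h import *
import json
def plan(wps,start=None):
    """wps: (x,y,z,psi,nrows); start from measured pose"""
    s=get_state(); p=s["ee_pos"].copy(); psi=s["orientation"][2]
    rows=[]
    for x,y,z,ps,n in wps:
        for i in range(n):
            k=n-i; d=(np.array([x,y,z])-p)/k; w=(ps-psi)/k
            c,q=np.cos(psi),np.sin(psi)
            t=np.round(np.array([c*d[0]+q*d[1],q*d[0]-c*d[1],-d[2]])/750,3); r=round(-w/(np.pi/2),3)
            if max(abs(np.linalg.norm(t))*750/62,abs(r)*90/10.5)>1: print("TOO FAST",np.linalg.norm(t)*750,r*90)
            rows.append([*map(float,t+0.0),0,0,r+0.0]); t=t*750
            p=p+[c*t[0]+q*t[1],q*t[0]-c*t[1],-t[2]]; psi-=r*np.pi/2
    print(len(rows),json.dumps(sum(rows,[])).replace(" ","").replace("0.0,","0,"),"end",p.round(1),round(psi,3))
ty=-.178
OBJ=dict(A=(594.4,71),B=(581.6,3.4),C=(498.3,17.9),F=(570.4,-62.8),N=(485.3,-47.4))
def cad(x,y): c,s=np.cos(.06),np.sin(.06); return (592+c*x-s*y,309+s*x+c*y)
E
python3 - <<'E'
from plan import *
x,y=OBJ["A"]
plan([(x,y,150,ty,15),(x,y,40,ty,3),(x,y,11,ty,2)])
E
```

```text
20 [0.053,-0.043,0.007,0,0,0.019,0.051,-0.044,0.007,0,0,0.019,0.05,-0.046,0.007,0,0,0.019,0.049,-0.047,0.007,0,0,0.019,0.047,-0.049,0.007,0,0,0.019,0.046,-0.05,0.007,0,0,0.019,0.044,-0.052,0.007,0,0,0.019,0.042,-0.053,0.007,0,0,0.019,0.041,-0.054,0.007,0,0,0.019,0.039,-0.055,0.007,0,0,0.02,0.038,-0.056,0.008,0,0,0.019,0.036,-0.058,0.007,0,0,0.02,0.034,-0.059,0.008,0,0,0.019,0.032,-0.059,0.007,0,0,0.02,0.03,-0.061,0.008,0,0,0.019,0,0,0.049,0,0,0,0,0,0.049,0,0,0,0,0,0.048,0,0,0,0,0,0.02,0,0,0,0,0,0.019,0,0,0.0] end [594.4  71.3  11.1] -0.178
```

>>> play_rows(
  rows=[0.053,-0.043,0.007,0,0,0.019,0.051,-0.044,0.007,0,0,0.019,0.05,-0.046,0.007,0,0,0.019,0.049,-0.047,0.007,0,0,0.019,0.047,-0.049,0.007,0,0,0.019,0.046,-0.05,0.007,0,0,0.019,0.044,-0.052,0.007,0,0,0.019,0.042,-0.053,0.007,0,0,0.019,0.041,-0.054,0.007,0,0,0.019,0.039,-0.055,0.007,0,0,0.02,0.038,-0.056,0.008,0,0,0.019,0.036,-0.058,0.007,0,0,0.02,0.034,-0.059,0.008,0,0,0.019,0.032,-0.059,0.007,0,0,0.02,0.03,-0.061,0.008,0,0,0.019,0,0,0.049,0,0,0,0,0,0.049,0,0,0,0,0,0,0,0,0,0,0,0,0,0,0],
  hand=0.66,
  grip_force=40,
)

```text
time: 2.58
ee_pos: [595.4, 71.0, 77.9]
orientation: [-3.141, -0.002, -0.178]
wrist_force: [-0.8, -0.2, 0.3]
finger_gap: 56.8
grip_force: 0.0
```

```bash
python3 - <<'E'
from plan import *
x,y=OBJ["A"];print(get_state()["finger_gap"])
plan([(x,y,40,ty,2),(x,y,11,ty,3)])
E
```

```text
56.75924838768484
5 [-0.001,0,0.025,0,0,0,0,0,0.026,0,0,0,0,0,0.013,0,0,0,0,0,0.013,0,0,0,0,0,0.012,0,0,0.0] end [594.7  71.1  11.2] -0.178
```

Accurate. Descend, then grip.

>>> play_rows(
  rows=[-0.001,0,0.025,0,0,0,0,0,0.026,0,0,0,0,0,0.013,0,0,0,0,0,0.013,0,0,0,0,0,0.012,0,0,0,0,0,0,0,0,0],
)

```text
time: 3.32
ee_pos: [593.5, 71.1, 9.6]
orientation: [3.141, 0.001, -0.178]
wrist_force: [-0.5, 0.8, -0.3]
finger_gap: 56.6
grip_force: 0.0
```

>>> play_rows(
  rows=[0,0,0,0,0,0,0,0,0,0,0,0,0,0,0,0,0,0,0,0,0,0,0,0,0,0,0,0,0,0],
  hand=0.3,
)

```text
time: 3.95
ee_pos: [594.6, 71.3, 11.0]
orientation: [-3.141, -0.002, -0.178]
wrist_force: [-0.6, 0.0, 4.3]
finger_gap: 36.9
grip_force: 42.5
```

```bash
python3 - <<'E'
from plan import *
x,y=OBJ["A"];print(get_state()["finger_gap"])
u,v=cad(-38,-35)
ps=1.63-np.pi if 0 else 1.63
plan([(x,y,120,ty,3),(u,v,120,ps,11),(u,v,60,ps,2),(u,v,15,ps,3)])
E
```

```text
36.890047496824
19 [0,0,-0.048,0,0,0,0,0,-0.049,0,0,0,0,0,-0.048,0,0,0,-0.009,-0.023,0,0,0,-0.105,-0.005,-0.024,0,0,0,-0.105,-0.001,-0.025,0,0,0,-0.105,0.003,-0.025,0,0,0,-0.104,0.007,-0.024,0,0,0,-0.105,0.011,-0.022,0,0,0,-0.104,0.014,-0.02,0,0,0,-0.105,0.018,-0.017,0,0,0,-0.104,0.02,-0.014,0,0,0,-0.105,0.022,-0.011,0,0,0,-0.104,0.024,-0.007,0,0,0,-0.105,0,0,0.04,0,0,0,0,0,0.04,0,0,0,0,0,0.02,0,0,0,0,0,0.02,0,0,0,0,0,0.02,0,0,0.0] end [556.5 271.8  14.7] 1.63
```

>>> play_rows(
  rows=[0,0,-0.048,0,0,0,0,0,-0.049,0,0,0,0,0,-0.048,0,0,0,-0.009,-0.023,0,0,0,-0.105,-0.005,-0.024,0,0,0,-0.105,-0.001,-0.025,0,0,0,-0.105,0.003,-0.025,0,0,0,-0.104,0.007,-0.024,0,0,0,-0.105,0.011,-0.022,0,0,0,-0.104,0.014,-0.02,0,0,0,-0.105,0.018,-0.017,0,0,0,-0.104,0.02,-0.014,0,0,0,-0.105,0.022,-0.011,0,0,0,-0.104,0.024,-0.007,0,0,0,-0.105,0,0,0.04,0,0,0,0,0,0,0,0,0],
)

```text
time: 5.95
ee_pos: [553.6, 270.9, 86.3]
orientation: [-3.136, 0.003, 1.631]
wrist_force: [-0.5, -0.3, -0.3]
finger_gap: 37.1
grip_force: 40.2
```

```bash
python3 - <<'E'
from plan import *
u,v=cad(-38,-35)
plan([(u,v,60,1.63,1),(u,v,15,1.63,3)])
x,y=OBJ["B"]
crop("top",60,120,230,260,4.7,"v1.png")
E
```

```text
4 [0.001,0.004,0.035,0,0,0,0,0,0.02,0,0,0,0,0,0.02,0,0,0,0,0,0.02,0,0,0.0] end [556.5 271.8  15.1] 1.631
```

View pics/v1.png

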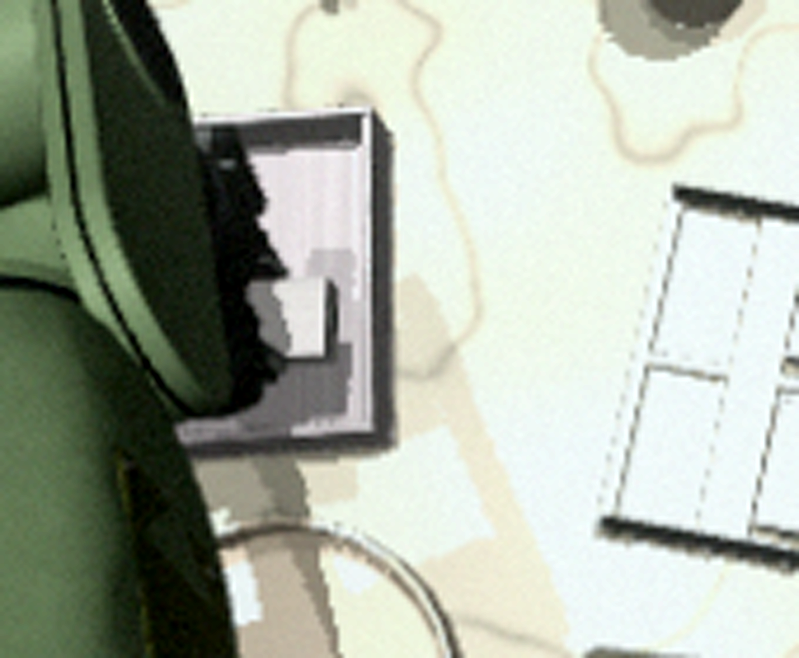

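The box is held over the caddy's near-right part at (300,315), clear of the walls. Lower and release.

>>> play_rows(
  rows=[0,0.001,0.035,0,0,0,0,0,0.02,0,0,0,0,0,0.02,0,0,0,0,0,0.02,0,0,0,0,0,0,0,0,0],
)

```text
time: 6.62
ee_pos: [555.6, 271.3, 16.2]
orientation: [-3.139, 0.001, 1.63]
wrist_force: [-0.2, 1.0, -0.1]
finger_gap: 37.3
grip_force: 40.2
```

>>> play_rows(
  rows=[0,0,0,0,0,0,0,0,0,0,0,0,0,0,0,0,0,0,0,0,-0.04,0,0,0,0,0,-0.06,0,0,0,0,0,-0.04,0,0,0,0,0,0,0,0,0],
  hand=0.58,
)

```text
time: 7.5
ee_pos: [558.0, 272.5, 125.6]
orientation: [3.135, -0.002, 1.63]
wrist_force: [0.3, 0.6, -0.0]
finger_gap: 49.4
grip_force: 0.0
```

```bash
python3 - <<'E'
from plan import *
x,y=OBJ["B"]
plan([(x,y,110,ty,11),(x,y,40,ty,2),(x,y,11,ty,3)])
E
```

```text
16 [-0.033,0.001,0.002,0,0,0.105,-0.032,0.006,0.002,0,0,0.105,-0.031,0.011,0.002,0,0,0.105,-0.028,0.016,0.002,0,0,0.105,-0.025,0.021,0.002,0,0,0.104,-0.022,0.025,0.002,0,0,0.105,-0.017,0.028,0.002,0,0,0.104,-0.012,0.03,0.002,0,0,0.105,-0.007,0.032,0.002,0,0,0.104,-0.002,0.033,0.001,0,0,0.105,0.003,0.033,0.002,0,0,0.104,0,0,0.047,0,0,0,0,0,0.046,0,0,0,0,0,0.013,0,0,0,0,0,0.013,0,0,0,0,0,0.013,0,0,0.0] end [581.8   3.1  10.9] -0.178
```

>>> play_rows(
  rows=[-0.033,0.001,0.002,0,0,0.105,-0.032,0.006,0.002,0,0,0.105,-0.031,0.011,0.002,0,0,0.105,-0.028,0.016,0.002,0,0,0.105,-0.025,0.021,0.002,0,0,0.104,-0.022,0.025,0.002,0,0,0.105,-0.017,0.028,0.002,0,0,0.104,-0.012,0.03,0.002,0,0,0.105,-0.007,0.032,0.002,0,0,0.104,-0.002,0.033,0.001,0,0,0.105,0.003,0.033,0.002,0,0,0.104,0,0,0.04,0,0,0,0,0,0,0,0,0,0,0,0,0,0,0,0,0,0,0,0,0],
  hand=0.66,
)

```text
time: 9.38
ee_pos: [580.8, 2.6, 77.6]
orientation: [-3.141, -0.002, -0.177]
wrist_force: [-0.3, 0.4, 0.2]
finger_gap: 56.5
grip_force: 0.0
```

```bash
python3 - <<'E'
from plan import *
x,y=OBJ["B"]
plan([(x,y,40,ty,1),(x,y,11,ty,3)])
E
```

```text
4 [0.001,-0.001,0.05,0,0,0.001,0,0,0.013,0,0,0,0,0,0.013,0,0,0,0,0,0.013,0,0,0.0] end [581.7   3.2  10.9] -0.179
```

>>> play_rows(
  rows=[0.001,-0.001,0.05,0,0,0,0,0,0.013,0,0,0,0,0,0.013,0,0,0,0,0,0.013,0,0,0,0,0,0,0,0,0],
)

```text
time: 10.0
ee_pos: [580.9, 2.9, 9.7]
orientation: [3.141, 0.001, -0.178]
wrist_force: [0.6, 0.8, -0.2]
finger_gap: 56.1
grip_force: 0.0
```

>>> play_rows(
  rows=[0,0,0,0,0,0,0,0,0,0,0,0,0,0,0,0,0,0,0,0,0,0,0,0,0,0,0,0,0,0],
  hand=0.3,
)

```text
time: 10.62
ee_pos: [581.9, 2.8, 11.0]
orientation: [-3.141, -0.002, -0.178]
wrist_force: [-0.8, -0.3, 6.0]
finger_gap: 37.2
grip_force: 43.2
```

```bash
python3 - <<'E'
from plan import *
x,y=OBJ["B"]
u,v=cad(38,0)
plan([(x,y,120,ty,3),(u,v,120,1.63,11),(u,v,80,1.63,1)])
E
```

```text
15 [0,0,-0.048,0,0,0,0,0,-0.049,0,0,0,0,-0.001,-0.048,0,0,0,-0.001,-0.038,0,0,0,-0.105,0.005,-0.037,0,0,0,-0.105,0.011,-0.036,0,0,0,-0.105,0.017,-0.034,0,0,0,-0.104,0.023,-0.03,0,0,0,-0.105,0.027,-0.026,0,0,0,-0.104,0.031,-0.022,0,0,0,-0.105,0.034,-0.016,0,0,0,-0.104,0.036,-0.01,0,0,0,-0.105,0.038,-0.004,0,0,0,-0.104,0.038,0.002,0,0,0,-0.105,0,0,0.053,0,0,0.0] end [630.2 311.5  80. ] 1.63
```

>>> play_rows(
  rows=[0,0,-0.048,0,0,0,0,0,-0.049,0,0,0,0,-0.001,-0.048,0,0,0,-0.001,-0.038,0,0,0,-0.105,0.005,-0.037,0,0,0,-0.105,0.011,-0.036,0,0,0,-0.105,0.017,-0.034,0,0,0,-0.104,0.023,-0.03,0,0,0,-0.105,0.027,-0.026,0,0,0,-0.104,0.031,-0.022,0,0,0,-0.105,0.034,-0.016,0,0,0,-0.104,0.036,-0.01,0,0,0,-0.105,0.038,-0.004,0,0,0,-0.104,0.038,0.002,0,0,0,-0.105,0,0,0.053,0,0,0,0,0,0,0,0,0,0,0,0,0,0,0],
)

```text
time: 12.75
ee_pos: [629.7, 311.3, 79.6]
orientation: [3.141, -0.0, 1.63]
wrist_force: [-0.3, 0.4, -0.3]
finger_gap: 36.9
grip_force: 40.1
```

```bash
python3 - <<'E'
from plan import *
u,v=cad(38,0)
plan([(u,v,60,1.63,1),(u,v,15,1.63,3)])
E
```

```text
4 [0,0,0.026,0,0,0,0,0,0.02,0,0,0,0,0,0.02,0,0,0,0,0,0.02,0,0,0.0] end [629.7 311.3  15.1] 1.63
```

>>> play_rows(
  rows=[0,0,0.026,0,0,0,0,0,0.02,0,0,0,0,0,0.02,0,0,0,0,0,0.02,0,0,0,0,0,0,0,0,0],
)

```text
time: 13.38
ee_pos: [629.0, 311.3, 13.4]
orientation: [-3.14, 0.001, 1.63]
wrist_force: [0.4, 0.7, -0.7]
finger_gap: 37.3
grip_force: 40.1
```

>>> play_rows(
  rows=[0,0,0,0,0,0,0,0,0,0,0,0,0,0,0,0,0,0,0,0,-0.04,0,0,0,0,0,-0.06,0,0,0,0,0,-0.04,0,0,0,0,0,0,0,0,0,0,0,0,0,0,0],
  hand=0.58,
)

```text
time: 14.38
ee_pos: [628.7, 311.2, 118.5]
orientation: [-3.14, 0.001, 1.63]
wrist_force: [-0.1, 0.3, -0.8]
finger_gap: 49.4
grip_force: 0.0
```

```bash
python3 - <<'E'
from plan import *
x,y=OBJ["C"]
plan([(x,y,110,ty,11),(x,y,80,ty,1)])
E
```

```text
12 [-0.035,-0.018,0.001,0,0,0.105,-0.037,-0.012,0.001,0,0,0.105,-0.038,-0.006,0.001,0,0,0.105,-0.039,0.001,0.001,0,0,0.105,-0.038,0.007,0.001,0,0,0.104,-0.037,0.013,0.001,0,0,0.105,-0.034,0.019,0.001,0,0,0.104,-0.03,0.024,0.001,0,0,0.105,-0.026,0.029,0.001,0,0,0.104,-0.021,0.033,0.001,0,0,0.105,-0.015,0.036,0.001,0,0,0.104,0,0,0.04,0,0,0.0] end [498.6  17.7  80.3] -0.178
```

>>> play_rows(
  rows=[-0.035,-0.018,0.001,0,0,0.105,-0.037,-0.012,0.001,0,0,0.105,-0.038,-0.006,0.001,0,0,0.105,-0.039,0.001,0.001,0,0,0.105,-0.038,0.007,0.001,0,0,0.104,-0.037,0.013,0.001,0,0,0.105,-0.034,0.019,0.001,0,0,0.104,-0.03,0.024,0.001,0,0,0.105,-0.026,0.029,0.001,0,0,0.104,-0.021,0.033,0.001,0,0,0.105,-0.015,0.036,0.001,0,0,0.104,0,0,0.04,0,0,0,0,0,0,0,0,0,0,0,0,0,0,0],
  hand=0.66,
)

```text
time: 16.12
ee_pos: [499.3, 18.2, 81.1]
orientation: [3.141, 0.001, -0.177]
wrist_force: [0.3, -0.7, -0.4]
finger_gap: 56.2
grip_force: 0.0
```

```bash
python3 - <<'E'
from plan import *
x,y=OBJ["C"]
plan([(x,y,40,ty,1),(x,y,11,ty,3)])
E
```

```text
4 [-0.001,0.001,0.055,0,0,0.001,0,0,0.013,0,0,0,0,0,0.013,0,0,0,0,0,0.012,0,0,0.0] end [498.4  17.6  11.4] -0.179
```

>>> play_rows(
  rows=[-0.001,0.001,0.055,0,0,0,0,0,0.013,0,0,0,0,0,0.013,0,0,0,0,0,0.012,0,0,0,0,0,0,0,0,0],
)

```text
time: 16.75
ee_pos: [498.4, 17.5, 11.5]
orientation: [3.141, 0.0, -0.177]
wrist_force: [0.9, -0.0, -0.0]
finger_gap: 56.0
grip_force: 0.0
```

>>> play_rows(
  rows=[0,0,0,0,0,0,0,0,0,0,0,0,0,0,0,0,0,0,0,0,0,0,0,0,0,0,0,0,0,0],
  hand=0.3,
)

```text
time: 17.38
ee_pos: [499.0, 17.4, 12.3]
orientation: [-3.141, -0.002, -0.178]
wrist_force: [-0.1, -0.4, 6.4]
finger_gap: 36.8
grip_force: 40.8
```

```bash
python3 - <<'E'
from plan import *
x,y=OBJ["C"]
u,v=cad(-38,35)
plan([(x,y,120,ty,3),(u,v,120,1.63,11),(u,v,80,1.63,1)])
E
```

```text
15 [0,0,-0.048,0,0,0,-0.001,0,-0.048,0,0,0,0,0,-0.048,0,0,0,-0.001,-0.04,0,0,0,-0.105,0.006,-0.039,0,0,0,-0.105,0.012,-0.038,0,0,0,-0.105,0.019,-0.035,0,0,0,-0.104,0.024,-0.032,0,0,0,-0.105,0.029,-0.027,0,0,0,-0.104,0.033,-0.022,0,0,0,-0.105,0.036,-0.017,0,0,0,-0.104,0.038,-0.011,0,0,0,-0.105,0.04,-0.004,0,0,0,-0.104,0.04,0.002,0,0,0,-0.105,0,0,0.054,0,0,0.0] end [551.7 341.7  79.8] 1.63
```

>>> play_rows(
  rows=[0,0,-0.048,0,0,0,-0.001,0,-0.048,0,0,0,0,0,-0.048,0,0,0,-0.001,-0.04,0,0,0,-0.105,0.006,-0.039,0,0,0,-0.105,0.012,-0.038,0,0,0,-0.105,0.019,-0.035,0,0,0,-0.104,0.024,-0.032,0,0,0,-0.105,0.029,-0.027,0,0,0,-0.104,0.033,-0.022,0,0,0,-0.105,0.036,-0.017,0,0,0,-0.104,0.038,-0.011,0,0,0,-0.105,0.04,-0.004,0,0,0,-0.104,0.04,0.002,0,0,0,-0.105,0,0,0.054,0,0,0,0,0,0,0,0,0,0,0,0,0,0,0],
)

```text
time: 19.5
ee_pos: [551.3, 341.6, 79.7]
orientation: [3.141, -0.0, 1.63]
wrist_force: [0.4, 0.3, 0.1]
finger_gap: 36.9
grip_force: 40.3
```

```bash
python3 - <<'E'
from plan import *
u,v=cad(-38,35)
plan([(u,v,60,1.63,1),(u,v,15,1.63,3)])
E
```

```text
4 [0,0.001,0.026,0,0,0,0,0,0.02,0,0,0,0,0,0.02,0,0,0,0,0,0.02,0,0,0.0] end [552.1 341.6  15.2] 1.63
```

>>> play_rows(
  rows=[0,0.001,0.026,0,0,0,0,0,0.02,0,0,0,0,0,0.02,0,0,0,0,0,0.02,0,0,0,0,0,0,0,0,0],
)

```text
time: 20.12
ee_pos: [551.6, 341.6, 13.5]
orientation: [-3.141, 0.001, 1.63]
wrist_force: [0.6, -0.1, -0.7]
finger_gap: 36.8
grip_force: 41.1
```

>>> play_rows(
  rows=[0,0,0,0,0,0,0,0,0,0,0,0,0,0,0,0,0,0,0,0,-0.04,0,0,0,0,0,-0.06,0,0,0,0,0,-0.04,0,0,0,0,0,0,0,0,0,0,0,0,0,0,0],
  hand=0.58,
)

```text
time: 21.12
ee_pos: [551.1, 341.4, 118.6]
orientation: [-3.14, 0.001, 1.63]
wrist_force: [-0.1, 0.1, -0.1]
finger_gap: 49.2
grip_force: 0.0
```

```bash
python3 - <<'E'
from plan import *
x,y=OBJ["F"]
plan([(x,y,110,ty,11),(x,y,80,ty,1)])
E
```

```text
12 [-0.049,-0.001,0.001,0,0,0.105,-0.048,0.008,0.001,0,0,0.105,-0.047,0.015,0.001,0,0,0.105,-0.043,0.023,0.001,0,0,0.105,-0.039,0.03,0.001,0,0,0.104,-0.034,0.036,0.001,0,0,0.105,-0.028,0.041,0.001,0,0,0.104,-0.021,0.044,0.001,0,0,0.105,-0.013,0.047,0.001,0,0,0.104,-0.005,0.049,0.001,0,0,0.105,0.003,0.049,0.001,0,0,0.104,0,-0.001,0.04,0,0,0.0] end [570.3 -62.4  80.4] -0.178
```

>>> play_rows(
  rows=[-0.049,-0.001,0.001,0,0,0.105,-0.048,0.008,0.001,0,0,0.105,-0.047,0.015,0.001,0,0,0.105,-0.043,0.023,0.001,0,0,0.105,-0.039,0.03,0.001,0,0,0.104,-0.034,0.036,0.001,0,0,0.105,-0.028,0.041,0.001,0,0,0.104,-0.021,0.044,0.001,0,0,0.105,-0.013,0.047,0.001,0,0,0.104,-0.005,0.049,0.001,0,0,0.105,0.003,0.049,0.001,0,0,0.104,0,-0.001,0.04,0,0,0,0,0,0,0,0,0,0,0,0,0,0,0],
  hand=0.5,
)

```text
time: 22.88
ee_pos: [570.8, -61.7, 81.0]
orientation: [3.141, 0.001, -0.177]
wrist_force: [-0.7, -0.1, 1.2]
finger_gap: 42.8
grip_force: 0.0
```

```bash
python3 - <<'E'
from plan import *
x,y=OBJ["F"]
plan([(x,y,40,ty,1),(x,y,12,ty,3)])
crop("top",60,120,300,300,3.3,"v2.png")
E
```

```text
4 [0,0.002,0.055,0,0,0.001,0,0,0.012,0,0,0,0,0,0.013,0,0,0,0,0,0.012,0,0,0.0] end [570.5 -63.2  12. ] -0.179
```

View pics/v2.png

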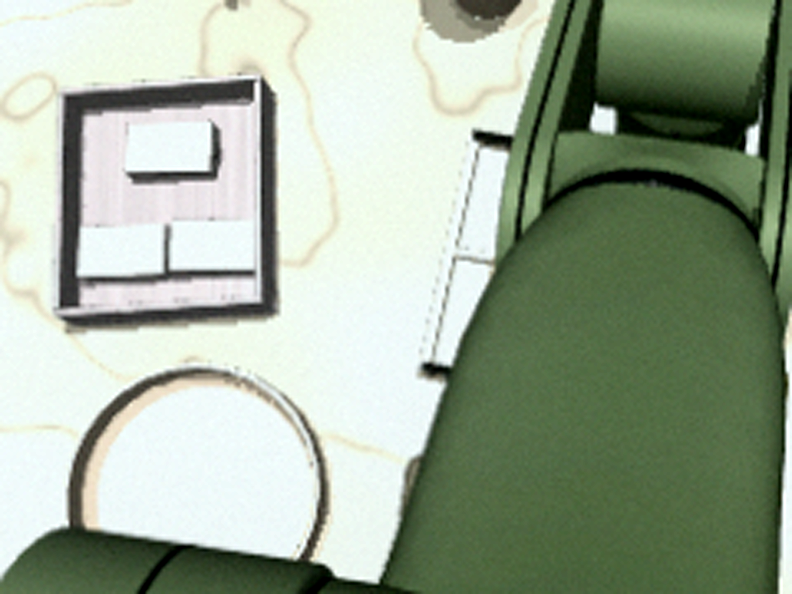

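All three boxes lie flat in the caddy at (170,148), (120,250), (212,247). On to the far tube.

>>> play_rows(
  rows=[0,0.001,0.055,0,0,0,0,0,0.012,0,0,0,0,0,0.013,0,0,0,0,0,0.012,0,0,0,0,0,0,0,0,0],
)

```text
time: 23.55
ee_pos: [570.7, -62.7, 12.2]
orientation: [3.141, 0.0, -0.178]
wrist_force: [0.8, 0.3, -0.0]
finger_gap: 42.3
grip_force: 0.0
```

>>> play_rows(
  rows=[0,0,0,0,0,0,0,0,0,0,0,0,0,0,0,0,0,0,0,0,0,0,0,0,0,0,0,0,0,0],
  hand=0.18,
)

```text
time: 24.18
ee_pos: [571.4, -62.9, 13.0]
orientation: [3.142, -0.002, -0.178]
wrist_force: [0.3, 0.2, 5.2]
finger_gap: 22.8
grip_force: 40.4
```

```bash
python3 - <<'E'
from plan import *
x,y=OBJ["F"]
u,v=380,268.6+28
plan([(x,y,120,ty,3),(u,v,120,ty,9),(u,v,70,ty,1)])
E
```

```text
13 [0,0,-0.048,0,0,0,-0.001,0,-0.047,0,0,0,0,0,-0.048,0,0,0,-0.037,-0.047,0,0,0,0,-0.037,-0.047,0,0,0,0,-0.037,-0.048,0,0,0,0,-0.037,-0.047,0,0,0,0,-0.037,-0.048,0,0,0,0,-0.037,-0.047,0,0,0,0,-0.038,-0.048,0,0,0,0,-0.037,-0.047,0,0,0,0,-0.038,-0.048,0,0,0,0,0,0,0.067,0,0,0.0] end [379.9 296.8  70. ] -0.178
```

>>> play_rows(
  rows=[0,0,-0.048,0,0,0,-0.001,0,-0.047,0,0,0,0,0,-0.048,0,0,0,-0.037,-0.047,0,0,0,0,-0.037,-0.047,0,0,0,0,-0.037,-0.048,0,0,0,0,-0.037,-0.047,0,0,0,0,-0.037,-0.048,0,0,0,0,-0.037,-0.047,0,0,0,0,-0.038,-0.048,0,0,0,0,-0.037,-0.047,0,0,0,0,-0.038,-0.048,0,0,0,0,0,0,0.05,0,0,0,0,0,0,0,0,0,0,0,0,0,0,0],
)

```text
time: 26.05
ee_pos: [379.7, 296.8, 82.5]
orientation: [-3.142, -0.0, -0.178]
wrist_force: [-0.4, -0.5, -0.2]
finger_gap: 22.4
grip_force: 39.8
```

```bash
python3 - <<'E'
from plan import *
u,v=380,268.6+28
plan([(u,v,50,ty,1),(u,v,16,ty,3)])
E
```

```text
4 [0,0,0.043,0,0,0,0,0,0.015,0,0,0,0,0,0.015,0,0,0,0,0,0.016,0,0,0.0] end [379.7 296.8  15.7] -0.178
```

>>> play_rows(
  rows=[0,0,0.043,0,0,0,0,0,0.015,0,0,0,0,0,0.015,0,0,0,0,0,0.015,0,0,0,0,0,0,0,0,0],
)

```text
time: 26.68
ee_pos: [379.1, 296.7, 15.5]
orientation: [3.141, 0.001, -0.178]
wrist_force: [0.3, 0.4, -0.1]
finger_gap: 22.6
grip_force: 39.8
```

>>> play_rows(
  rows=[0,0,0,0,0,0,0,0,0,0,0,0,0,0,0,0,0,0,0,0,-0.04,0,0,0,0,0,-0.06,0,0,0,0,0,-0.04,0,0,0,0,0,0,0,0,0,0,0,0,0,0,0],
  hand=0.42,
)

```text
time: 27.68
ee_pos: [378.7, 296.5, 120.3]
orientation: [3.141, 0.001, -0.178]
wrist_force: [0.1, -0.3, -0.2]
finger_gap: 35.5
grip_force: 0.0
```

```bash
python3 - <<'E'
from plan import *
x,y=OBJ["N"]
plan([(x,y,110,ty,8),(x,y,70,ty,1)])
E
```

```text
9 [0.028,0.053,0.002,0,0,0,0.028,0.053,0.002,0,0,0,0.027,0.053,0.002,0,0,0,0.028,0.053,0.002,0,0,0,0.027,0.054,0.001,0,0,0,0.028,0.053,0.002,0,0,0,0.027,0.054,0.001,0,0,0,0.028,0.053,0.002,0,0,0,0,0,0.053,0,0,0.0] end [485.4 -47.2  70.1] -0.178
```

>>> play_rows(
  rows=[0.028,0.053,0.002,0,0,0,0.028,0.053,0.002,0,0,0,0.027,0.053,0.002,0,0,0,0.028,0.053,0.002,0,0,0,0.027,0.054,0.001,0,0,0,0.028,0.053,0.002,0,0,0,0.027,0.054,0.001,0,0,0,0.028,0.053,0.002,0,0,0,0,0,0.053,0,0,0,0,0,0,0,0,0,0,0,0,0,0,0],
  hand=0.5,
)

```text
time: 29.05
ee_pos: [485.8, -46.5, 70.7]
orientation: [3.141, 0.001, -0.177]
wrist_force: [0.1, -0.3, 0.3]
finger_gap: 42.7
grip_force: 0.0
```

```bash
python3 - <<'E'
from plan import *
x,y=OBJ["N"]
plan([(x,y,40,ty,1),(x,y,12,ty,3)])
E
```

```text
4 [0,0.001,0.041,0,0,0.001,0,0,0.012,0,0,0,0,0,0.013,0,0,0,0,0,0.012,0,0,0.0] end [485.7 -47.2  12.2] -0.179
```

>>> play_rows(
  rows=[0,0.001,0.041,0,0,0,0,0,0.012,0,0,0,0,0,0.013,0,0,0,0,0,0.012,0,0,0,0,0,0,0,0,0],
)

```text
time: 29.68
ee_pos: [485.7, -47.5, 12.0]
orientation: [3.141, 0.001, -0.177]
wrist_force: [-0.3, 0.4, -0.7]
finger_gap: 42.4
grip_force: 0.0
```

>>> play_rows(
  rows=[0,0,0,0,0,0,0,0,0,0,0,0,0,0,0,0,0,0,0,0,0,0,0,0,0,0,0,0,0,0],
  hand=0.18,
)

```text
time: 30.3
ee_pos: [486.4, -47.6, 12.8]
orientation: [3.142, -0.001, -0.178]
wrist_force: [-0.0, -0.1, 5.8]
finger_gap: 22.5
grip_force: 40.2
```

```bash
python3 - <<'E'
from plan import *
x,y=OBJ["N"]
u,v=380,268.6-28
plan([(x,y,120,ty,3),(u,v,120,ty,7),(u,v,80,ty,1)])
E
```

```text
11 [-0.001,0,-0.048,0,0,0,0,0,-0.047,0,0,0,-0.001,0,-0.048,0,0,0,-0.029,-0.05,0,0,0,0,-0.029,-0.051,0,0,0,0,-0.03,-0.05,0,0,0,0,-0.029,-0.051,0,0,0,0,-0.03,-0.05,0,0,0,0,-0.029,-0.051,0,0,0,0,-0.03,-0.05,0,0,0,0,0,0,0.053,0,0,0.0] end [379.6 240.5  80.3] -0.178
```

>>> play_rows(
  rows=[-0.001,0,-0.048,0,0,0,0,0,-0.047,0,0,0,-0.001,0,-0.048,0,0,0,-0.029,-0.05,0,0,0,0,-0.029,-0.051,0,0,0,0,-0.03,-0.05,0,0,0,0,-0.029,-0.051,0,0,0,0,-0.03,-0.05,0,0,0,0,-0.029,-0.051,0,0,0,0,-0.03,-0.05,0,0,0,0,0,0,0.053,0,0,0,0,0,0,0,0,0,0,0,0,0,0,0],
)

```text
time: 31.92
ee_pos: [379.5, 240.4, 80.3]
orientation: [3.142, -0.0, -0.178]
wrist_force: [-0.5, -0.6, 0.5]
finger_gap: 22.6
grip_force: 39.5
```

```bash
python3 - <<'E'
from plan import *
u,v=380,268.6-28
plan([(u,v,50,ty,1),(u,v,16,ty,3)])
im=get_image("top"); crop("top",0,100,512,384,1.56,"v3.png",im)
E
```

```text
4 [0.001,0,0.04,0,0,0,0,0,0.015,0,0,0,0,0,0.015,0,0,0,0,0,0.016,0,0,0.0] end [380.2 240.3  15.8] -0.178
```

View pics/v3.png

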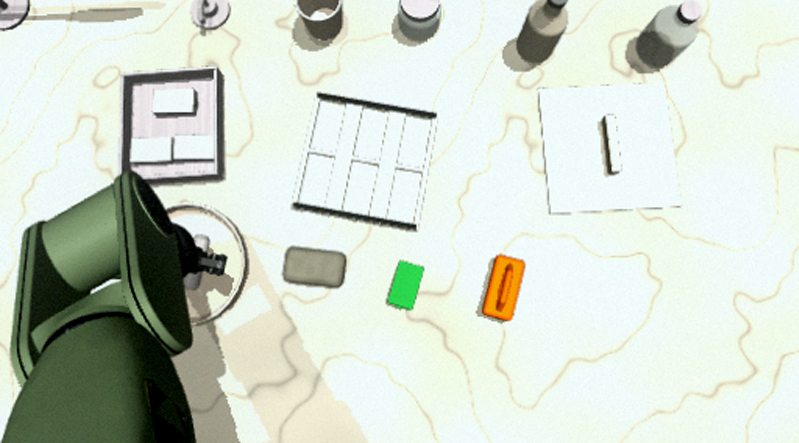

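The tray is empty. The lid was nudged to the right: its corner is now at (540,88) and its handle at (611,143). Release the tube, retreat, then remeasure the lid.

>>> play_rows(
  rows=[0,0,0.041,0,0,0,0,0,0.015,0,0,0,0,0,0.015,0,0,0,0,0,0.015,0,0,0,0,0,0,0,0,0],
)

```text
time: 32.6
ee_pos: [378.8, 240.4, 14.7]
orientation: [3.141, 0.001, -0.178]
wrist_force: [-0.4, 1.3, -0.2]
finger_gap: 22.3
grip_force: 39.6
```

>>> play_rows(
  rows=[0,0,0,0,0,0,0,0,0,0,0,0,0,0,0,0,0,0,0,0,-0.04,0,0,0,0,0,-0.06,0,0,0,0,0,-0.06,0,0,0,0,0.06,-0.03,0,0,0,0,0.07,-0.02,0,0,0,0,0.07,0,0,0,0,0,0.07,0,0,0,0,0,0.07,0,0,0,0,0,0,0,0,0,0,0,0,0,0,0,0],
  hand=0.42,
)

```text
time: 34.22
ee_pos: [334.2, -10.2, 173.0]
orientation: [-3.141, -0.001, -0.179]
wrist_force: [0.3, 0.4, -0.5]
finger_gap: 35.5
grip_force: 0.0
```

```bash
python3 - <<'E'
from h import *
im=get_image("top"); cv2.imwrite("top2.png",im)
crop("top",325,145,445,250,6,"v4a.png",im);crop("top",70,225,170,315,5,"v5.png",im)
a,b=cv2.imread("pics/v4a.png"),cv2.imread("pics/v5.png")
o=np.zeros((600,800,3),np.uint8)
o[:525,:600]=a[:525,:600]; s=cv2.resize(b,(200,180)); o[:180,600:]=s; cv2.imwrite("pics/v4.png",o); print(a.shape,get_state()["ee_pos"])
E
```

```text
(630, 720, 3) [334.31089855  -9.7752717  172.92343117]
```

View pics/v4.png

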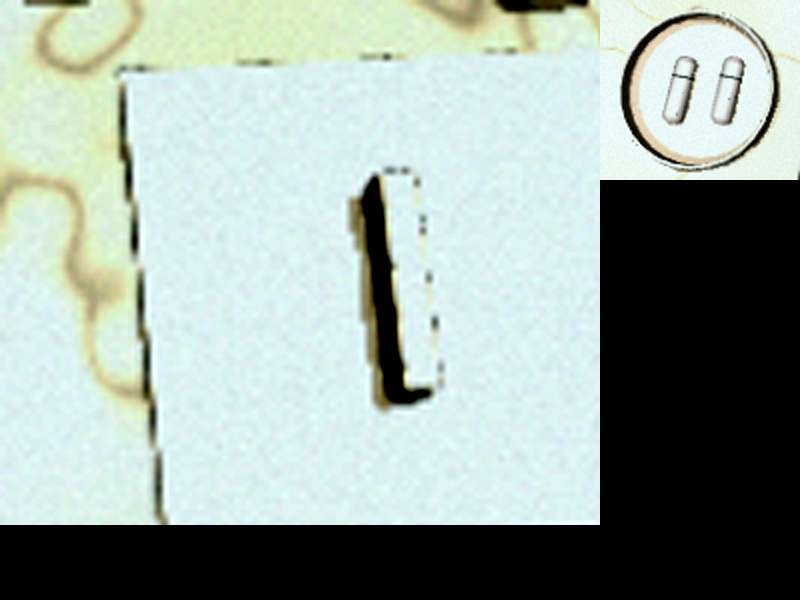

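The tubes lie in the dish; the lid's handle top corners are at (385,170), (416,170), (440,385), (405,390) in the crop, left edge (122,70)–(162,522).

```bash
python3 - <<'E'
import contextlib,io
with contextlib.redirect_stdout(io.StringIO()):
    from fit import *
V=lambda u,v:(325+(u+.5)/6-.5,145+(v+.5)/6-.5); W=lambda u,v:((u+.5)/1.56-.5,100+(v+.5)/1.56-.5)
print("handle",pose2([(45,8),(45,-8),(-45,-8),(-45,8)],[at("top",V(*q),30) for q in((385,170),(416,170),(440,386),(406,391))]))
print("lid",pose2([(100,102.5),(100,-102.5),(-100,-102.5),(-100,102.5)],[at("top",W(*q),z) for q,z in(((540,88),5),((665,83),5),((681,206),5),((550,213),0))]))
a,b=at("top",V(122,72),5),at("top",V(162,522),0); print(a,b,np.arctan2(a[1]-b[1],a[0]-b[0]))
# 3D check of handle height / old pose: correlate handle in scene
im=get_image("scene"); cv2.imwrite("scene2.png",im)
for q in[(45,8,30),(-45,8,30),(-45,-8,30),(100,102.5,0),(-100,-102.5,5)]:
    print(q,proj("scene",P((528.5,-366,.045),q)))
crop("scene",90,200,240,330,4.5,"v6.png",im)
E
```

```text
handle (array([ 564.9, -365.2]), np.float64(0.039108854614791445), np.float64(1.8040018837604634))
lid (array([ 564.7, -366.2]), np.float64(0.04746134414664944), np.float64(2.01745656871185))
[ 657.5 -258.4    5. ] [ 472.3 -268.1    0. ] 0.05239071626785177
(45, 8, 30) [173.8 278.7]
(-45, 8, 30) [149.1 258.1]
(-45, -8, 30) [144.7 262.6]
(100, 102.5, 0) [215.2 268.2]
(-100, -102.5, 5) [106.2 280.1]
```

View pics/v6.png

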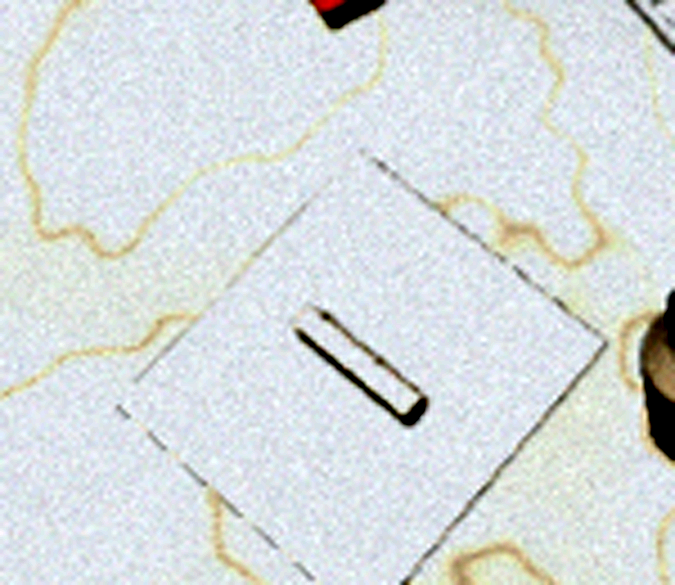

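```bash
python3 - <<'E'
from plan import *
np.set_printoptions(precision=1,suppress=True)
V=lambda u,v:(325+(u+.5)/6-.5,145+(v+.5)/6-.5);S=lambda u,v:(90+(u+.5)/4.5-.5,200+(v+.5)/4.5-.5)
for a,b in(((385,170),(428,396)),((416,170),(405,413)),((440,386),(297,325)),((406,391),(318,305))): print(*tri(V(*a),S(*b)))
E8=lambda u,v:((u+.5)*.64-.5,(v+.5)*.64-.5)
for k,q,z in(("bottle1 cap",(559,153),190),("bottle1 base",(537,207),0),("bottle2 cap",(690,167),190),("jar",(420,155),85),("cup",(321,150),95)): print(k,at("top",E8(*q),z))
x,y,p=564.8,-365.7,.046
plan([(x,y,150,p,9),(x,y,80,p,2),(x,y,40,p,1)])
E
```

```text
[ 610.  -355.5   30.9] [2.6]
[ 608.8 -369.4   31.7] [0.2]
[ 522.5 -374.3   26.7] [0.7]
[ 521.5 -359.4   26.3] [3.1]
bottle1 cap [ 727.2 -254.1  190. ]
bottle1 base [ 722.9 -258.5    0. ]
bottle2 cap [ 709.6 -432.3  190. ]
jar [772.  -69.2  85. ]
cup [775.1  78.5  95. ]
12 [0.043,0.046,0.003,0,0,-0.016,0.042,0.047,0.003,0,0,-0.016,0.04,0.048,0.003,0,0,-0.016,0.039,0.049,0.004,0,0,-0.016,0.038,0.05,0.003,0,0,-0.015,0.037,0.051,0.004,0,0,-0.016,0.036,0.052,0.003,0,0,-0.015,0.034,0.053,0.004,0,0,-0.016,0.033,0.053,0.003,0,0,-0.015,0,0,0.047,0,0,0,0,0,0.047,0,0,0,0,0,0.053,0,0,0.0] end [ 564.9 -365.5   40.1] 0.046
```

>>> play_rows(
  rows=[0.043,0.046,0.003,0,0,-0.016,0.042,0.047,0.003,0,0,-0.016,0.04,0.048,0.003,0,0,-0.016,0.039,0.049,0.004,0,0,-0.016,0.038,0.05,0.003,0,0,-0.015,0.037,0.051,0.004,0,0,-0.016,0.036,0.052,0.003,0,0,-0.015,0.034,0.053,0.004,0,0,-0.016,0.033,0.053,0.003,0,0,-0.015,0,0,0.047,0,0,0,0,0,0.047,0,0,0,0,0,0,0,0,0,0,0,0,0,0,0],
  hand=0.45,
  grip_force=70,
)

```text
time: 35.95
ee_pos: [565.5, -366.2, 80.9]
orientation: [3.141, -0.001, 0.046]
wrist_force: [-0.7, -0.0, 0.6]
finger_gap: 38.7
grip_force: 0.0
```

```bash
python3 - <<'E'
from plan import *
x,y,p=565,-365.5,.046
plan([(x,y,40,p,1),(x,y,10,p,3)])
E
```

```text
4 [-0.001,-0.001,0.055,0,0,0,0,0,0.013,0,0,0,0,0,0.013,0,0,0,0,0,0.014,0,0,0.0] end [ 564.7 -365.4    9.6] 0.046
```

>>> play_rows(
  rows=[0,0,0.055,0,0,0,0,0,0.013,0,0,0,0,0,0.013,0,0,0,0,0,0.013,0,0,0,0,0,0,0,0,0],
)

```text
time: 36.58
ee_pos: [563.9, -366.8, 9.2]
orientation: [-3.141, 0.0, 0.044]
wrist_force: [-0.0, 0.2, -0.4]
finger_gap: 38.5
grip_force: 0.0
```

>>> play_rows(
  rows=[0,0,0,0,0,0,0,0,0,0,0,0,0,0,0,0,0,0,0,0,0,0,0,0,0,0,0,0,0,0],
  hand=0.08,
)

```text
time: 37.2
ee_pos: [564.5, -367.2, 10.2]
orientation: [3.141, -0.001, 0.044]
wrist_force: [-0.5, -0.2, 5.1]
finger_gap: 14.4
grip_force: 70.6
```

>>> play_rows(
  rows=[0,0,-0.02,0,0,0,0,0,-0.04,0,0,0,0,0,-0.04,0,0,0,0,0,-0.04,0,0,0,0,0,0,0,0,0,0,0,0,0,0,0],
)

```text
time: 37.95
ee_pos: [563.1, -366.3, 113.0]
orientation: [-3.14, 0.002, 0.044]
wrist_force: [-1.0, 1.0, -2.4]
finger_gap: 14.3
grip_force: 69.8
```

```bash
python3 - <<'E'
from plan import *
plan([(530,-300,115,.046,2),(537,-120,115,-.07,5),(539.3,10.8,115,-.178,5)])
E
```

```text
12 [-0.02,-0.045,-0.001,0,0,-0.001,-0.02,-0.045,-0.002,0,0,0,0.004,-0.048,0,0,0,0.015,0.003,-0.048,0,0,0,0.015,0.002,-0.048,0,0,0,0.014,0.001,-0.048,0,0,0,0.015,-0.001,-0.048,0,0,0,0.014,-0.002,-0.035,0,0,0,0.014,-0.003,-0.035,0,0,0,0.014,-0.003,-0.035,0,0,0,0.014,-0.004,-0.034,0,0,0,0.014,-0.005,-0.035,0,0,0,0.013] end [539.2  11.1 115.2] -0.178
```

>>> play_rows(
  rows=[-0.02,-0.045,-0.001,0,0,0,-0.02,-0.045,-0.002,0,0,0,0.004,-0.048,0,0,0,0.015,0.003,-0.048,0,0,0,0.015,0.002,-0.048,0,0,0,0.014,0.001,-0.048,0,0,0,0.015,-0.001,-0.048,0,0,0,0.014,-0.002,-0.035,0,0,0,0.014,-0.003,-0.035,0,0,0,0.014,-0.003,-0.035,0,0,0,0.014,-0.004,-0.034,0,0,0,0.014,-0.005,-0.035,0,0,0,0.013,0,0,0,0,0,0,0,0,0,0,0,0,0,0,0,0,0,0],
)

```text
time: 39.83
ee_pos: [540.3, 9.7, 116.1]
orientation: [3.141, 0.001, -0.18]
wrist_force: [-0.1, -0.6, -2.5]
finger_gap: 14.5
grip_force: 69.7
```

```bash
python3 - <<'E'
from plan import *
plan([(539.3,10.8,50,-.178,2),(539.3,10.8,33,-.178,2)])
crop("top",160,130,310,260,5,"v7.png")
E
```

```text
4 [-0.001,-0.001,0.044,0,0,-0.001,-0.001,0,0.044,0,0,0,0,0,0.011,0,0,0,0,0,0.012,0,0,0.0] end [538.9  10.7  32.8] -0.178
```

View pics/v7.png

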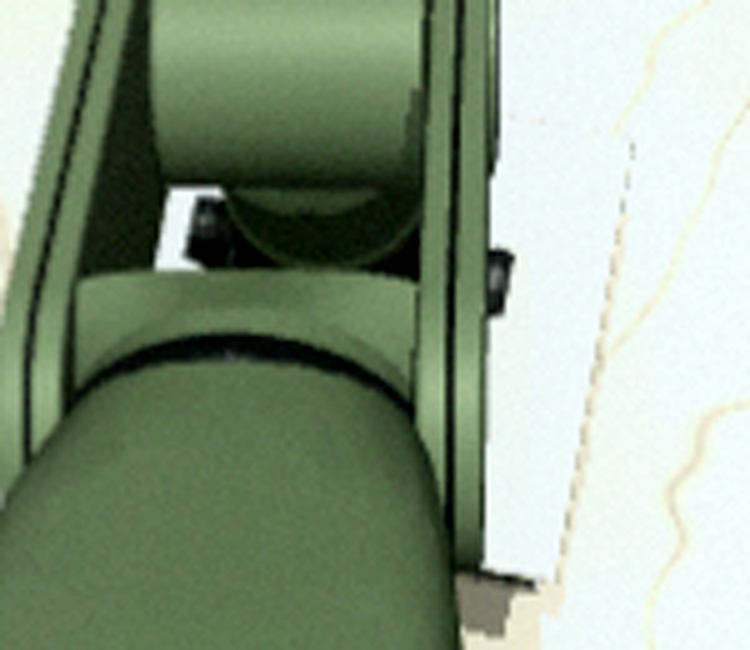

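The lid is held level and aligned over the tray, its right edge running from (632,140) to (555,585). Lower and press gently while gripped.

>>> play_rows(
  rows=[-0.001,-0.001,0.044,0,0,0,-0.001,0,0.044,0,0,0,0,0,0.011,0,0,0,0,0,0.01,0,0,0,0,0,0,0,0,0,0,0,0,0,0,0],
)

```text
time: 40.62
ee_pos: [540.0, 11.5, 35.7]
orientation: [-3.141, -0.002, -0.179]
wrist_force: [-0.1, -0.3, -1.7]
finger_gap: 14.6
grip_force: 69.7
```

>>> play_rows(
  rows=[0,0,0.004,0,0,0,0,0,0.004,0,0,0,0,0,0.003,0,0,0,0,0,0.003,0,0,0,0,0,0,0,0,0,0,0,0,0,0,0],
)

```text
time: 41.38
ee_pos: [539.4, 11.5, 25.0]
orientation: [-3.142, -0.001, -0.179]
wrist_force: [-2.4, -0.1, 5.4]
finger_gap: 14.8
grip_force: 70.8
```

>>> play_rows(
  rows=[0,0,0.002,0,0,0,0,0,0.002,0,0,0,0,0,0.002,0,0,0,0,0,0,0,0,0,0,0,0,0,0,0],
)

```text
time: 42.0
ee_pos: [539.4, 11.5, 22.2]
orientation: [-3.141, -0.001, -0.179]
wrist_force: [-4.8, 0.0, 17.4]
finger_gap: 14.4
grip_force: 72.5
```

>>> play_rows(
  rows=[0,0,0,0,0,0,0,0,0,0,0,0,0,0,0,0,0,0,0,0,-0.03,0,0,0,0,0,-0.03,0,0,0,0,0,0,0,0,0],
  hand=0.35,
)

```text
time: 42.75
ee_pos: [540.4, 11.5, 65.8]
orientation: [-3.141, -0.003, -0.179]
wrist_force: [0.7, 0.1, -0.4]
finger_gap: 30.1
grip_force: 0.0
```

>>> play_rows(
  rows=[0,0,0,0,0,0,0,0,0,0,0,0,0,0,0,0,0,0,0,0,0.02,0,0,0,0,0,0.005,0,0,0,0,0,0,0,0,0],
  hand=0,
  grip_force=30,
)

```text
time: 43.5
ee_pos: [538.7, 11.5, 45.2]
orientation: [3.141, 0.002, -0.179]
wrist_force: [-0.0, 0.1, -0.2]
finger_gap: -0.2
grip_force: 0.0
```

>>> play_rows(
  rows=[0,0,0.003,0,0,0,0,0,0.002,0,0,0,0,0,0.001,0,0,0,0,0,0,0,0,0],
)

```text
time: 44.0
ee_pos: [539.3, 11.5, 42.1]
orientation: [-3.142, -0.001, -0.179]
wrist_force: [-1.5, 0.9, 4.4]
finger_gap: -0.2
grip_force: 2.2
```

>>> play_rows(
  rows=[0,0,0.002,0,0,0,0,0,0.002,0,0,0,0,0,0,0,0,0,0,0,0,0,0,0],
)

```text
time: 44.5
ee_pos: [539.3, 11.5, 42.0]
orientation: [-3.141, -0.002, -0.179]
wrist_force: [-6.8, 0.0, 26.1]
finger_gap: 0.1
grip_force: 12.8
```

>>> play_rows(
  rows=[0,0,-0.02,0,0,0,0,0,-0.06,0,0,0,0,0,-0.06,0,0,0,-0.04,-0.05,-0.03,0,0,0,-0.04,-0.05,0,0,0,0,-0.04,0.04,0,0,0,0,-0.04,0.07,0,0,0,0,0,0.07,0,0,0,0,0,0.07,0,0,0,0,0,0.07,0,0,0,0,0,0.07,0,0,0,0,0,0,0,0,0],
)

```text
invalid input at $.rows: expected a multiple of 6 numbers
```

```bash
python3 - <<'E'
from h import *
t=get_image("top");s=get_image("scene")
crop("top",60,120,310,320,3.2,"v8.png",t)
crop("scene",200,120,330,230,5,"v9.png",s)
E
```

```text
(no output)
```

View pics/v8.png

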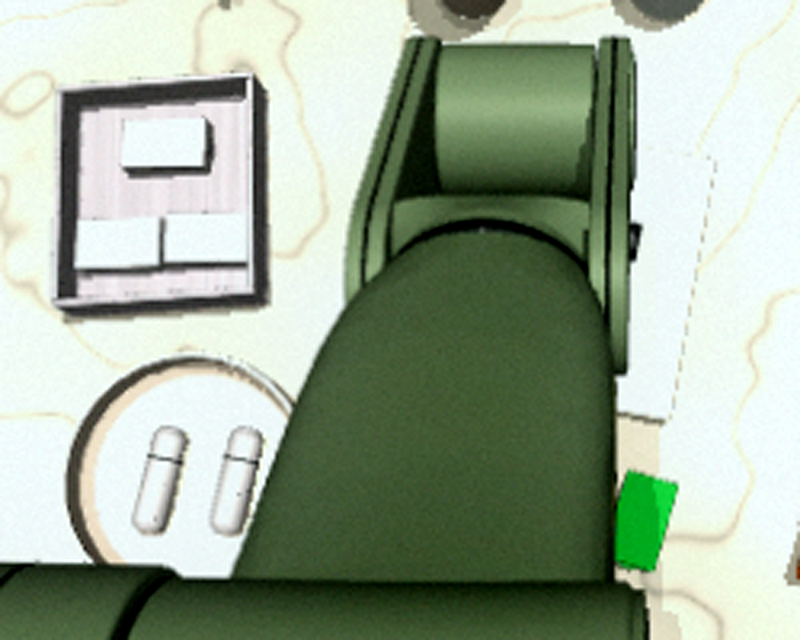

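View pics/v9.png

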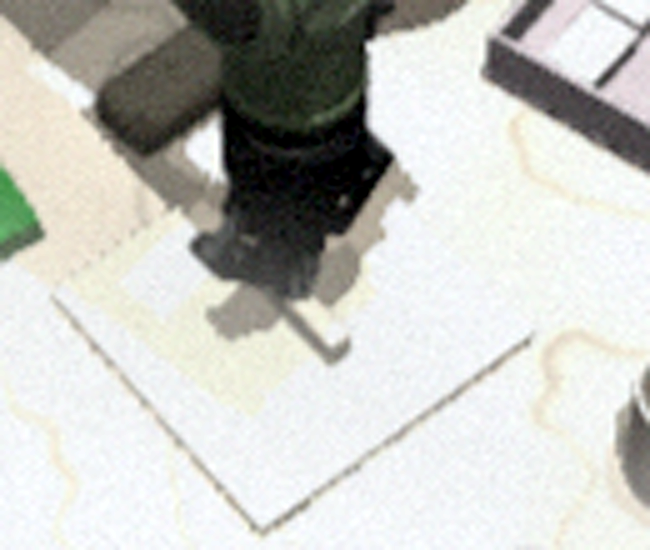

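Boxes and tubes are in place and the lid is on and aligned; the arm is still pressing on it, because the retreat call was malformed. Retreating now, then a numeric check, since the 14 pictures are used up.

>>> play_rows(
  rows=[0,0,-0.02,0,0,0,0,0,-0.05,0,0,0,0,0,-0.06,0,0,0,0,0,-0.06,0,0,0,0,0.07,0,0,0,0,0,0.07,0,0,0,0,0,0.07,0,0,0,0,0,0.07,0,0,0,0,0,0.07,0,0,0,0,0,0.07,0,0,0,0,0,0.07,0,0,0,0,0,0,0,0,0,0,0,0,0,0,0],
)

```text
invalid input at $.rows: expected a multiple of 6 numbers
```

```bash
python3 - <<'E'
import contextlib,io
with contextlib.redirect_stdout(io.StringIO()):
    from fit import *
g={n:cv2.GaussianBlur(get_image(n).mean(2),(3,3),.7) for n in("top","scene")}
cv2.imwrite("top3.png",g["top"])
a0=-.178
# edge darkness along visible plate edges, per pose (x,y,psi,z of underside)
def cost(p,z):
    s=0
    for n,ed in(("top",[((-100,-102.5),(-100,102.5))]),("scene",[((100,-102.5),(100,102.5)),((-100,-102.5),(100,-102.5))])):
        for A,B in ed:
            A,B=np.array(A),np.array(B)
            for t in np.linspace(.04,.96,60):
                q=A+(B-A)*t;u=proj(n,P(p,(*q,z+2.5)))
                s+=cv2.getRectSubPix(g[n].astype(np.float32),(1,1),(float(u[0]),float(u[1])))[0,0]
    return s/180
from scipy.optimize import differential_evolution as DE
for z in(12,15.5,19):
    r=DE(lambda v:cost(v,z),[(525,555),(-4,26),(-.28,-.08)],seed=1,maxiter=25,popsize=8); print(z,r.x.round(3),r.fun)
print(get_state()["ee_pos"],get_state()["wrist_force"])
E
```

```text
12 [539.   10.5  -0.2] 99.44174
15.5 [540.1   9.7  -0.2] 100.27071380615234
19 [541.3   8.7  -0.2] 101.37723541259766
[539.3  11.5  42. ] [-7.1  0.1 25.1][ WARN:0@2.826] global loadsave.cpp:1063 imwrite_ Unsupported depth image for selected encoder is fallbacked to CV_8U.
```

>>> play_rows(
  rows=[0,0,-0.02,0,0,0,0,0,-0.05,0,0,0,0,0,-0.06,0,0,0,0,0,-0.06,0,0,0,0,0.07,0,0,0,0,0,0.07,0,0,0,0,0,0.07,0,0,0,0,0,0.07,0,0,0,0,0,0.07,0,0,0,0,0,0.07,0,0,0,0,0,0,0,0,0,0,0,0,0,0,0,0],
)

```text
time: 46.2
ee_pos: [482.9, -298.1, 180.8]
orientation: [-3.141, 0.0, -0.18]
wrist_force: [-0.6, 0.3, -0.1]
finger_gap: 0.1
grip_force: 0.0
```

```bash
python3 - <<'E' 2>/dev/null
import contextlib,io
with contextlib.redirect_stdout(io.StringIO()):
    from fit import *
g={n:cv2.GaussianBlur(get_image(n).mean(2),(3,3),.7).astype(np.float32) for n in("top","scene")}
def cost(p,z):
    s=0
    for n,ed in(("top",[((-100,-102.5),(-100,102.5))]),("scene",[((100,-102.5),(100,102.5)),((-100,-102.5),(100,-102.5))])):
        for A,B in ed:
            A,B=np.array(A),np.array(B)
            for t in np.linspace(.04,.96,60):
                u=proj(n,P(p,(*(A+(B-A)*t),z+2.5)))
                s+=cv2.getRectSubPix(g[n],(1,1),(float(u[0]),float(u[1])))[0,0]
    return s/180
from scipy.optimize import differential_evolution as DE
for z in(10,12,15.5,19):
    r=DE(lambda v:cost(v,z),[(525,555),(-4,26),(-.28,-.08)],seed=1,maxiter=25,popsize=8); print(z,*r.x.round(4),r.fun)
# dark strip showing? darkest pixels round the tray
t=g["top"][150:255,180:290]; print("dark px before/after",(im["top"].mean(2)[150:255,180:290]<40).sum(),(t<40).sum())
# toiletries and caddy/dish unchanged: mean abs difference to first picture
d=np.abs(g["top"]-cv2.GaussianBlur(im["top"].mean(2),(3,3),.7))
for k,(x,y,w) in dict(jar=(269,107,20),cup=(206,106,20),sh=(347,120,25),sh2=(430,120,25),brush=(322,284,20),pumice=(202,271,22)).items(): print(k,d[y-w:y+w,x-w:x+w].mean().round(1))
E
```

```text
10 538.8637 11.4095 -0.1758 111.16726684570312
12 539.5982 10.6148 -0.1794 112.59021
15.5 538.4792 8.2522 -0.1667 114.35108184814453
19 538.4474 8.3114 -0.1736 116.32193
dark px before/after 115 0
jar 10.8
cup 9.4
sh 10.0
sh2 16.7
brush 15.2
pumice 10.6
```

```bash
python3 -c "
from workcell import *
print(close_job())"
```

```text
the job is handed in; nothing more can be done
None
```

The job is handed in and should pass, though I got no verdict back: the three boxes are in the caddy, the two tubes are in the dish, and the lid is square on the empty tray and pressed fully home. It took about 46 s of the 208 s allowed.

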